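# Release the eccentric lock, slide the dish over the light window, lock it again

## Task

Bring the culture dish into counting position over the light window: swing the lever of the eccentric cam lock all the way forward, so that the cam's low side faces the carriage, then push the carriage by its upright push plate fully forward to the end stop, and swing the lever all the way back to lock it there. Do not push hard on the carriage while the cam still holds it. Leave the dish riding in its recess without touching it, and leave the counter, pen, spare dish and carton beside the box where they are.

Things in the scene. Friction and masses are not known exactly. Their poses are not given: they have to be found in the camera images.
- light_box: Grey fixed light box, 290 x 122 mm, deck 36 mm high, a dish slide on top; a 130 mm wide wing carries the cam on its right side, to y = -121 mm. Origin on the worktop under the slide's centre line, midway along the box; x = slide's forward direction (away from the robot), y left, z up. End stop at x = 131 mm, 52 mm high. Two lever stop pins, 74 mm high, stand 43 mm from the cam pivot.
- carriage_travel (a joint): Travel of the carriage along +x of the light box, m: 0 = loading position (start), 0.080 = at the end stop, dish over the window. Aluminium plate 180 x 88 mm, top 53 mm over the worktop, centre at x = -40 mm + travel, y = 0. Takes about 3 N, stays where left. The cam enters one of two notches in its right edge (to y = -54 mm), only at either end of the travel. Locked, it has up to 5 mm play.
- carriage: The sliding aluminium carriage (see carriage_travel). Origin: centre of its plate's underside, 43 mm over the worktop; axes as the light box. At its rear end stands the push plate, 60 mm wide (y), 8 mm thick (x), its rear face 90 mm behind the origin, its top edge 97 mm over the worktop.
- push_face (a point): Middle of the rear face of the push plate, where to push: 79 mm over the worktop. Push it along +x of the light box.
- cam (a joint): Angle of cam and lever, rad, growing anticlockwise from above. 0 = locked, on its stop: lever points straight back (-x of the light box), cam's high point in the carriage's notch. 2.9 = open, other stop: lever forward and a little right, low side to the carriage. Lever direction in the box frame: pi + angle; sweeps the right (-y) side. Below 1.4 it blocks. About 2 N at the grip; stays.
- cam_pivot (a point): On the vertical axis of the cam, at x = 0, y = -78 mm of the light box, 72 mm over the worktop (mid-height of the lever grip). The cam is a steel disc 44 mm across, set 11 mm off this axis, 44 to 54 mm over the worktop; its bolt head reaches 77 mm.
- lever_grip (a point): Middle of the lever's black grip, 74 mm from the pivot axis. The grip is a bar 52 mm long (48 to 100 mm from the axis), 17 mm wide, from 63.5 to 80.5 mm over the worktop; push it sideways.
- culture_dish: Closed petri dish, 62 mm across and 15 mm high, loose in the carriage's round recess, its top 60 mm over the worktop. Origin: centre of its underside.
- recess (a point): Centre of the floor of the recess in the carriage (66 mm across, 8 mm deep), 45 mm over the worktop; it moves with the carriage, 40 mm ahead of the carriage's centre.
- counter: Bystander: chromed hand tally counter, 49 x 46 x 26 mm, on the worktop left of the light box.
- spare_dish: Bystander: petri dish 62 x 15 mm, on the worktop left of the light box.
- pen: Bystander: marker pen with blue cap, 132 x 10 x 12 mm, lying on the worktop to the right of the light box.
- carton: Bystander: small printed carton 42 x 62 x 24 mm, lying on the worktop at the right near corner of the light box.
Not all that is in view belongs to the job. Leave any pink or purple look-alike of the culture_dish alone.

How it is judged:
By the outcome, as a careful person would: the job done as asked, in the order asked, and still so for the second after the job is handed in, with the robot touching nothing.
It also fails if it takes over 67 s, if anything falls off the work surface, if the arm or the gripper's body presses on something with over 40 N, if the wrist force passes 120 N, or if a joint passes its speed limit or range.

## Robot

A 6-joint arm with a two-finger parallel gripper is mounted at the origin on a cart in front of the work surface, level with it; the furniture and walls round the work are solid. World frame = base frame: x ahead of the robot, y to its left, z up, the work surface at z = 0. Lengths are in m, angles in degrees, forces in N, time in s.
With the tool pointing down it reaches from about 0.3 to 0.75 m from the base axis. Payload 8.5 kg.
Tool frame: the origin (TCP) lies midway between the tips of the shut fingers; the grasp point (between the pads) lies 19 mm behind it; z points along the fingers, y is the line along which they close (so a half turn about z gives the same grasp; the last joint's range is limited). The gripper opens to 85 mm and grips with 20 to 120 N. Pads are 22 mm wide; open, the fingers measure 114 mm over their backs; the gripper's body (76 mm by 85 mm) begins 54 mm behind the grasp point. The pads swing forward as they close: fully open they stand 13 mm farther back than shut.
Start: joints at [63.638, 21.807, 74.336, -0, 83.858, -12.336], TCP at [0.133, 0.534, 0.231] pointing down, gripper open.
Joint ranges: [-178.18, 178.18], [-50.72, 133.34], [12.68, 142.11], [-81.47, 261.47], [9.98, 163.14], [-165.26, 165.26]. Speed limits (degrees/s): [136.94, 136.94, 180, 180, 180, 180].

## Interface

Orientations are given as a 3x3 rotation matrix whose columns are the frame's x, y, z axes.
In Python, from rig import env, get_image, close_job gives the robot as it stands.
- The arm moves only by the tool step_arm, never from a script. Its argument "targets" is a list of rows, each a list of 2 entries, a list of its own where there are three numbers: the shift along the tool's x, y, z as a fraction of full scale, then the turn, a rotation vector about the tool's x, y, z as a fraction of full scale. In form: [[[x, y, z], [wx, wy, wz]], ...]. A call has 1 to 10 rows; each row is the pose to reach, as a shift and turn from the pose commanded when the call began, along the tool's axes at that moment; what a row does not reach only later rows make up. Full scale, the value 1, is 0.3 m for a shift and 45 degrees for a turn. A row lasts 1/12 s, in which the tool goes at most 41.7 mm and 7.16 degrees, less where a joint would pass 70% of its speed; a pose out of reach is approached as far as the arm can. A call with a number of a shift or a turn outside -1 to 1 is refused whole. A call with a gripper value outside its range is refused whole. "jaw" is the finger opening in mm, from 0 to 85.4, set as the call begins (left out, the last holds). The fingers move at their own pace and stop on an object; "grip_force" is the grip in N (left out, the last holds). Time passes only in rows, so rows that repeat a pose let the fingers close. It gives the time, the measured TCP pose, the force, the opening and the grip force at its end, in the units of the state.
- env.observe(): the state, without advancing time (a new reading comes with each control period).
- get_image(name): name is "side" or "top"; returns a dict with "img" (384x512x3 uint8, red, green, blue), "z_map" (384x512 float32, m along the optical axis (not along the pixel's ray), 0 where there is no reading), "intrinsics" (3x3 intrinsics, pixels), "rvec" (rotation vector, rad) and "tvec" (3), from world to camera coordinates, as OpenCV has them. Camera axes: x right, y down, z forward; pixel columns grow to the right and rows downward; lengths in m; the calibration is good to about 2 mm. A picture is of the moment at which its call begins.
- close_job(): hands the job in; it is judged then, once.
The state is a dict: "time_s": time; "q": joint angles; "qvel": joint speeds; "joint_efforts": joint torques, N m; "position": TCP position; "tool_rot": TCP orientation; "ft_force": force on the tool from outside, world axes, zero at the start; "wrist_torque": the same for the moment, N m; "grip_width": finger opening in m; "gripper_force": force on a finger pad.
Only numpy, scipy, OpenCV 4.12 (cv2) and the standard library are available. Lean on these libraries where they do the work, as an engineer would, in place of code of your own. Each camera call takes 0.05 s, during which the arm holds its last target. There are 200 camera calls.

## Working session

There is one attempt and no reset: what is moved stays moved. The work goes in short steps, Python scripts to look and compute and a tool call to move; the robot and the scene stay as the last step left them, time stands still between calls to the robot, and variables do not carry over. Pictures are saved under pics/ and viewed, at most 10 in all, crops included, and the job is handed in when it is done.

Besides the shell and the picture viewer there is one more tool, called after "Emit:" as name(argument=value, ...), one argument or row to a line, values as JSON. step_arm: Moves the arm, as the interface text tells. Its arguments: {"type":"object","properties":{"targets":{"type":"array","items":{"type":"array"}},"jaw":{"type":"number"},"grip_force":{"type":"number"}},"required":["targets"]}

```bash
mkdir -p pics
cat > h.py <<'E'
from rig import env,get_image,close_job
import numpy as np,cv2
def cloud(d):
    K=d["intrinsics"];z=d["z_map"];h,w=z.shape
    u,v=np.meshgrid(np.arange(w),np.arange(h))
    c=np.stack([(u-K[0,2])/K[0,0]*z,(v-K[1,2])/K[1,1]*z,z],-1)
    R=cv2.Rodrigues(np.array(d["rvec"],float))[0]
    p=(c-np.array(d["tvec"]).reshape(3))@R
    p[z==0]=np.nan
    return p
def proj(d,P):
    return cv2.projectPoints(np.array(P,float).reshape(-1,1,3),np.array(d["rvec"],float),np.array(d["tvec"],float),np.array(d["intrinsics"],float),None)[0][:,0]
E
python3 - <<'E'
from h import *
for n in("top","side"):
    d=get_image(n);np.savez("/tmp/%s.npz"%n,**d)
    cv2.imwrite(f"pics/{n}0.png",d["img"][...,::-1])
    R=cv2.Rodrigues(np.array(d["rvec"],float))[0];print(n,-R.T@np.array(d["tvec"]).ravel())
s=env.observe();print(s["position"],s["tool_rot"],s["time_s"],s["grip_width"])
E
```

```text
top [0.29406736 0.07270484 1.20811201]
side [ 0.55096396 -0.66081492  0.71926922]
[0.13318764 0.53337805 0.23076714] [[-9.70189495e-01  2.42346904e-01 -5.67062845e-04]
 [ 2.42347419e-01  9.70188832e-01 -1.16584686e-03]
 [ 2.67618663e-04 -1.26851859e-03 -9.99999160e-01]] 0.1 0.08557233371322896
```

View pics/top0.png

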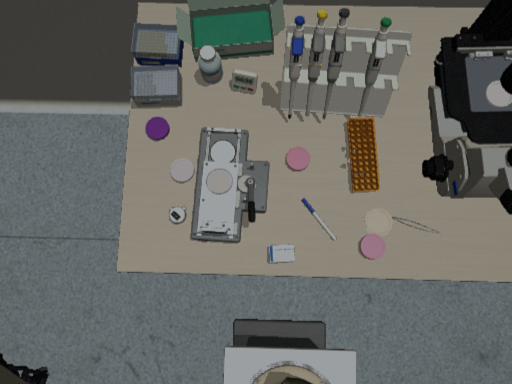

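View pics/side0.png

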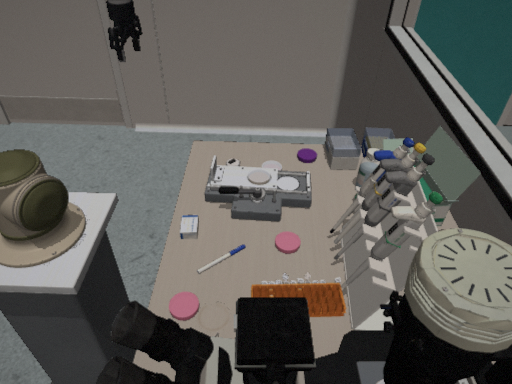

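The top view shows the light box at about (220,185), its x axis pointing up the image and slightly right. The cam is at (250,185) and the black grip at (251,212), so the lever points back. The push plate is near (210,228). The culture dish is at (219,181), on the carriage. The pink discs (298,159) and (372,246), the purple disc (157,128) and the spare dish (181,170) are off the box. Next I fit the box pose.

Run:
```python
from h import *
from scipy.optimize import minimize
d=dict(np.load("/tmp/top.npz"));p=cloud(d)
m=np.zeros(p.shape[:2],bool);m[120:250,186:276]=1
m&=(p[...,2]>0.027)&(p[...,2]<0.12)
n,l,st,_=cv2.connectedComponentsWithStats(m.astype(np.uint8))
k=1+np.argmax(st[1:,4]);P=p[l==k];print(st[k],len(P),P[:,:2].min(0),P[:,:2].max(0))
Q=p[120:250,186:276].reshape(-1,3);Q=Q[np.isfinite(Q[:,0])]
inb=(Q[:,2]>0.027)
def loc(t,X):
    c,s=np.cos(t[2]),np.sin(t[2]);dx=X[:,:2]-t[:2]
    return np.c_[c*dx[:,0]+s*dx[:,1],-s*dx[:,0]+c*dx[:,1]]
def sd(L):
    a=np.maximum(abs(L[:,0])-.145,abs(L[:,1])-.061)
    b=np.maximum(abs(L[:,0])-.065,abs(L[:,1]+.06)-.061)
    return np.minimum(a,b)
f=lambda t:np.mean((1/(1+np.exp(sd(loc(t,Q))/.002))-inb)**2)
best=min((minimize(f,[*(P[:,:2].mean(0)+[0,.01]),a],method="Nelder-Mead",options=dict(xatol=1e-5,fatol=1e-8,maxiter=2000)) for a in(-.2,-.1,0,.1)),key=lambda r:r.fun)
t=best.x;print(t,np.degrees(t[2]),best.fun);np.save("/tmp/t.npy",t)
def W(q):
    q=np.atleast_2d(q);c,s=np.cos(t[2]),np.sin(t[2]);return np.c_[t[0]+c*q[:,0]-s*q[:,1],t[1]+s*q[:,0]+c*q[:,1],q[:,2]]
L=loc(t,P)
# checks: lever grip/tall points
for lo,hi,nm in((.06,.085,"grip z"),(.085,.11,"plate top")):
    s=(P[:,2]>lo)&(P[:,2]<hi);print(nm,s.sum(),np.round(np.c_[L[s],P[s,2]][::max(1,s.sum()//12)],3).tolist())
pts=dict(pivot=[0,-.078,.077],grip=[-.074,-.078,.0805],push=[-.13,0,.097],dish=[0,0,.06],stop=[.131,0,.052],c1=[.145,.061,.036],c2=[.145,-.061,.036],c3=[-.145,-.061,.036],c4=[-.145,.061,.036],w1=[.065,-.121,.036],w2=[-.065,-.121,.036])
for n in("top","side"):
    d=dict(np.load(f"/tmp/{n}.npz"));uv=proj(d,W(list(pts.values())))
    x0,y0,w,h=(170,115,130,145) if n=="top" else (170,130,170,120)
    s=4;im=cv2.resize(d["img"][y0:y0+h,x0:x0+w,::-1],None,fx=s,fy=s,interpolation=cv2.INTER_CUBIC)
    for a in uv: cv2.drawMarker(im,tuple(int(round(v)) for v in ((a-[x0,y0]+.5)*s)),(0,0,255),0,10,1)
    cv2.imwrite(f"pics/{n}1.png",im)
for k in pts: print(k,W(pts[k]).round(4))
```

```text
[ 191  127   79  115 6661] 6661 [0.40293641 0.05839436] [0.69348008 0.24852885]
[ 0.5499355   0.18255595 -0.04560907] -2.613207445494404 0.01689735815416527
grip z 562 [[0.046, -0.077, 0.074], [0.013, 0.003, 0.06], [0.003, -0.008, 0.063], [0.0, -0.031, 0.061], [-0.004, -0.071, 0.071], [-0.009, -0.086, 0.075], [-0.022, -0.003, 0.062], [-0.026, -0.075, 0.07], [-0.043, -0.084, 0.071], [-0.062, -0.085, 0.078], [-0.079, -0.079, 0.079], [-0.093, -0.09, 0.079], [-0.132, -0.009, 0.072]]
plate top 104 [[-0.123, 0.025, 0.097], [-0.124, 0.011, 0.098], [-0.123, -0.008, 0.094], [-0.127, 0.01, 0.099], [-0.125, -0.008, 0.094], [-0.124, -0.027, 0.099], [-0.129, 0.013, 0.097], [-0.128, -0.006, 0.098], [-0.126, -0.025, 0.098], [-0.131, 0.011, 0.091], [-0.13, -0.008, 0.097], [-0.128, -0.027, 0.097], [-0.132, -0.013, 0.095]]
pivot [[0.5464 0.1046 0.077 ]]
grip [[0.4725 0.108  0.0805]]
push [[0.4201 0.1885 0.097 ]]
dish [[0.5499 0.1826 0.06  ]]
stop [[0.6808 0.1766 0.052 ]]
c1 [[0.6976 0.2369 0.036 ]]
c2 [[0.692 0.115 0.036]]
c3 [[0.4023 0.1282 0.036 ]]
c4 [[0.4079 0.2501 0.036 ]]
w1 [[0.6094 0.0587 0.036 ]]
w2 [[0.4795 0.0646 0.036 ]]
```

View pics/top1.png

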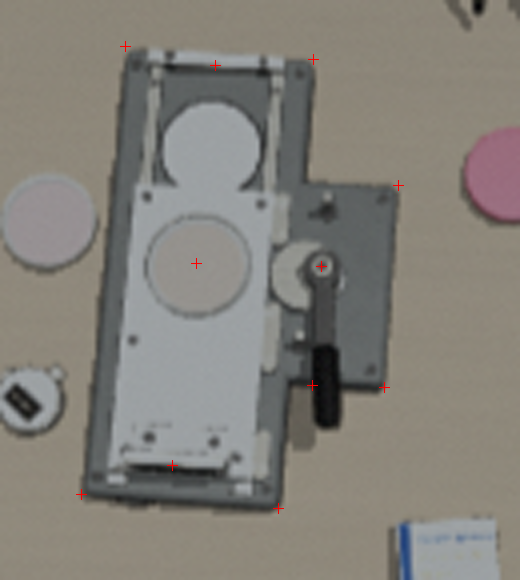

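View pics/side1.png

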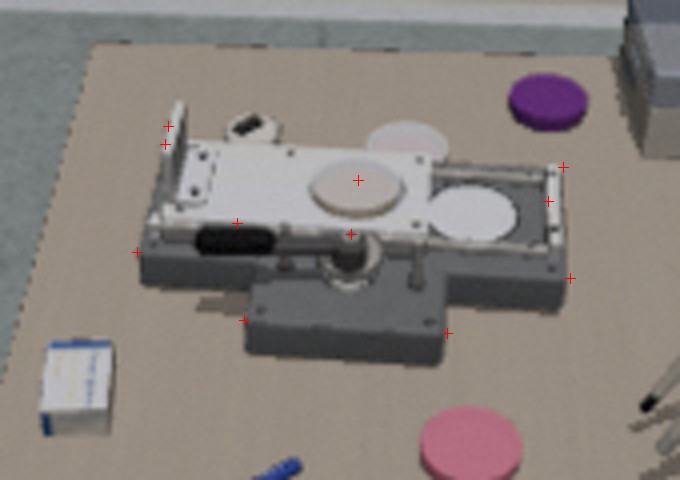

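The fit agrees with the known features: bolt head, dish and push plate (its top measures z ≈ 0.097) are within about 2–3 mm. The lever looks a few degrees off straight back. I'll measure the grip directly, plus the heights around the finger paths.

Run:
```python
from h import *
t=np.load("/tmp/t.npy");c,s=np.cos(t[2]),np.sin(t[2])
for n in("top","side"):
    d=dict(np.load(f"/tmp/{n}.npz"));p=cloud(d);img=d["img"].astype(int)
    dx=p[...,:2]-t[:2];L=np.stack([c*dx[...,0]+s*dx[...,1],-s*dx[...,0]+c*dx[...,1],p[...,2]],-1)
    near=(abs(L[...,0])<.15)&(L[...,1]>-.125)&(L[...,1]<.065)
    g=near&(L[...,2]>.068)&(img.max(-1)<70)&(L[...,0]<-.03)&(L[...,1]<-.05)&(L[...,0]>-.11)
    G=L[g].astype(np.float32);G=G[G[:,2]>.074] if n=="top" else G
    vx=cv2.fitLine(G[:,:2].copy(),cv2.DIST_HUBER,0,.01,.01).ravel();print(n,len(G),G.min(0),G.max(0),G.mean(0),np.degrees(np.arctan(vx[1]/vx[0])))
    b=near&(np.hypot(L[...,0],L[...,1]+.078)<.012)&(L[...,2]>.07);print("bolt",L[b].mean(0),b.sum())
    pl=near&(L[...,2]>.088);print("plate",L[pl].mean(0),L[pl].min(0),L[pl].max(0))
    for y0 in(-.068,-.06,-.054,-.048,-.042):
        r=near&(abs(L[...,1]-y0)<.003)&(L[...,0]<-.04)&(L[...,0]>-.11);print(y0,np.nanmax(L[r][:,2]) if r.any() else None,end=";")
    r=near&(L[...,0]<-.134)&(abs(L[...,1])<.05);print("rear max",np.nanmax(L[r][:,2]))
```

```text
top 139 [-0.09828985 -0.09513174  0.07425719] [-0.031941   -0.0773576   0.08470517] [-0.07315766 -0.08631912  0.07925903] 7.289286
bolt [-0.00123556 -0.07814555  0.07424657] 47
plate [-0.12762617 -0.00141709  0.09548956] [-0.13213839 -0.0293558   0.08804688] [-0.12252179  0.02735627  0.09981498]
-0.068 0.07784612196949707;-0.06 0.040411145028834035;-0.054 0.05705843486583585;-0.048 0.057655784998005735;-0.042 0.057506306832224165;rear max 0.05159292604503109
side 126 [-0.09754314 -0.09981791  0.06801646] [-0.03070828 -0.07964735  0.08200434] [-0.07133659 -0.09020188  0.07618523] 6.878291
bolt [-0.00029177 -0.07959061  0.07331708] 41
plate [-0.12489759 -0.00379337  0.09506008] [-0.13011939 -0.02982638  0.08812657] [-0.1213884   0.03142259  0.09874532]
-0.068 0.07598268105775245;-0.06 0.039070206410984916;-0.054 0.05595852214472584;-0.048 0.055497121871379534;-0.042 0.05702281171851873;rear max 0.04966701995941999
```

Both cameras agree: the lever grip sits at about 7° of cam angle, with the bolt on the expected axis. Plan:
1. Straddle the grip with the tool x axis pointing at the pivot.
2. Follow the arc to open the cam.

First I move above the grip.

Emit:
step_arm(
  targets=[
    [[-0.1,-0.08,0],[0,0,0.13]],
    [[-0.2,-0.16,0],[0,0,0.26]],
    [[-0.3,-0.24,0],[0,0,0.39]],
    [[-0.4,-0.32,0],[0,0,0.52]],
    [[-0.5,-0.4,0],[0,0,0.65]],
    [[-0.6,-0.48,0],[0,0,0.78]],
    [[-0.7,-0.56,0],[0,0,0.9]],
    [[-0.72,-0.57,0],[0,0,0.9]],
  ],
  jaw=38,
  grip_force=20,
)

```text
time_s: 0.77
position: [0.3038, 0.3118, 0.2312]
tool_rot: [[-0.573, 0.82, 0.0], [0.82, 0.573, -0.001], [-0.001, -0.001, -1.0]]
ft_force: [-0.9, -0.5, -0.5]
grip_width: 0.038
gripper_force: 0.0
```

```bash
cat >> h.py <<'E'
PIV=np.array([.5456,.1041])
def goal(xy,z,yaw,s=None):
    "remaining shift (fractions) in tool axes to world TCP xy,z; remaining turn about tool z"
    s=s or env.observe();R=np.array(s["tool_rot"]);p=np.array(s["position"])
    y=np.degrees(np.arctan2(R[1,0],R[0,0]))
    print("t",round(s["time_s"],2),"p",p.round(4),"yaw",y.round(2),"tilt",R[:,2].round(4),"F",np.round(s["ft_force"],1),"jaw",round(s["grip_width"],4),"q6",round(s["q"][5],1))
    d=(R.T@(np.array([*xy,z])-p))/.3
    print("shift",d.round(3),"turn",round(-((yaw-y+180)%360-180)/45,3))
E
python3 -c "
from h import *
goal((.4718,.0983),.20,4.5)"
```

```text
t 0.77 p [0.3038 0.3118 0.2312] yaw 124.95 tilt [ 3.0e-04 -1.4e-03 -1.0e+00] F [-0.9 -0.5 -0.5] jaw 0.038 q6 -4.8
shift [-0.904  0.051  0.105] turn 2.677
```

Emit:
step_arm(
  targets=[
    [[-0.08,0,0],[0,0,0.15]],
    [[-0.16,0.01,0],[0,0,0.3]],
    [[-0.24,0.01,0],[0,0,0.45]],
    [[-0.32,0.02,0],[0,0,0.6]],
    [[-0.4,0.02,0],[0,0,0.75]],
    [[-0.48,0.03,0],[0,0,0.9]],
    [[-0.5,0.03,0],[0,0,0.95]],
  ],
)

```text
time_s: 1.35
position: [0.3975, 0.1967, 0.231]
tool_rot: [[0.134, 0.991, 0.0], [0.991, -0.134, -0.001], [-0.001, 0.0, -1.0]]
ft_force: [0.2, 0.9, -0.3]
grip_width: 0.0382
gripper_force: 0.0
```

```bash
python3 -c "
from h import *
goal((.4718,.0983),.20,4.5)"
```

```text
t 1.35 p [0.3975 0.1967 0.231 ] yaw 82.29 tilt [ 0.e+00 -6.e-04 -1.e+00] F [ 0.2  0.9 -0.3] jaw 0.0382 q6 18.7
shift [-0.292  0.289  0.104] turn 1.729
```

Emit:
step_arm(
  targets=[
    [[-0.06,0.06,0],[0,0,0.15]],
    [[-0.12,0.12,0],[0,0,0.3]],
    [[-0.18,0.18,0],[0,0,0.45]],
    [[-0.24,0.24,0],[0,0,0.6]],
    [[-0.29,0.29,0],[0,0,0.75]],
    [[-0.29,0.29,0],[0,0,0.9]],
  ],
)

```text
time_s: 1.85
position: [0.473, 0.0988, 0.2308]
tool_rot: [[0.746, 0.666, -0.0], [0.666, -0.746, -0.001], [-0.001, 0.0, -1.0]]
ft_force: [-0.3, 0.4, -1.1]
grip_width: 0.0379
gripper_force: 0.0
```

Emit:
step_arm(
  targets=[
    [[0,0,0],[0,0,0.15]],
    [[0,0,0],[0,0,0.3]],
    [[0,0,0],[0,0,0.45]],
    [[0,0,0],[0,0,0.6]],
    [[0,0,0],[0,0,0.75]],
    [[0,0,0],[0,0,0.8]],
    [[0,0,0],[0,0,0.8]],
    [[0,0,0],[0,0,0.8]],
  ],
)

```text
time_s: 2.52
position: [0.471, 0.1013, 0.2311]
tool_rot: [[0.994, 0.111, -0.0], [0.111, -0.994, 0.0], [-0.0, -0.0, -1.0]]
ft_force: [0.4, -0.8, -0.2]
grip_width: 0.0379
gripper_force: 0.0
```

```bash
python3 -c "
from h import *
goal((.4718,.0983),.065,4.5)
d=get_image('side')
R=cv2.resize(d['img'][100:280,150:330,::-1],None,fx=3,fy=3);cv2.imwrite('pics/s2.png',R)"
```

```text
t 2.52 p [0.471  0.1013 0.2311] yaw 6.35 tilt [-5.e-04  1.e-04 -1.e+00] F [ 0.4 -0.8 -0.2] jaw 0.0379 q6 81.7
shift [0.002 0.01  0.554] turn 0.041
```

View pics/s2.png

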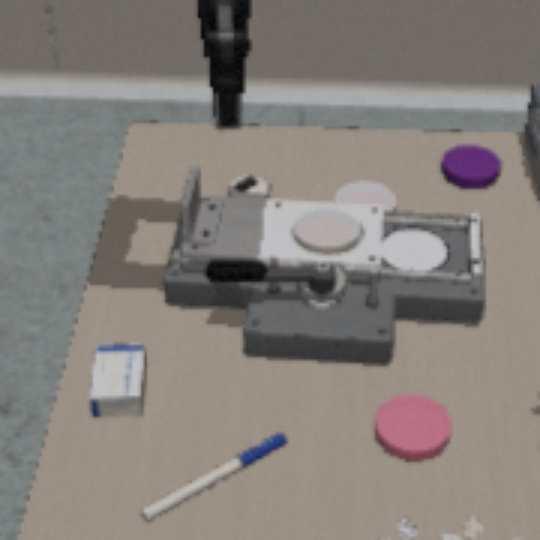

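The gripper hangs above the black grip at (235,270) in the crop, and nothing has moved. I descend to straddle it.

Emit:
step_arm(
  targets=[
    [[0,0.01,0.1],[0,0,0.04]],
    [[0,0.01,0.2],[0,0,0.04]],
    [[0,0.01,0.3],[0,0,0.04]],
    [[0,0.01,0.4],[0,0,0.04]],
    [[0,0.01,0.46],[0,0,0.04]],
    [[0,0.01,0.5],[0,0,0.04]],
    [[0,0.01,0.53],[0,0,0.04]],
    [[0,0.01,0.555],[0,0,0.04]],
    [[0,0.01,0.555],[0,0,0.04]],
  ],
)

```text
time_s: 3.32
position: [0.4711, 0.0981, 0.0639]
tool_rot: [[0.997, 0.078, -0.002], [0.078, -0.997, 0.0], [-0.002, -0.0, -1.0]]
ft_force: [0.3, -0.2, 0.6]
grip_width: 0.0379
gripper_force: 0.0
```

Emit:
step_arm(
  targets=[
    [[0,0,0],[0,0,0]],
    [[0,0,0],[0,0,0]],
    [[0,0,0],[0,0,0]],
    [[0,0,0],[0,0,0]],
  ],
  jaw=24,
)

```text
time_s: 3.65
position: [0.4717, 0.0981, 0.0654]
tool_rot: [[0.997, 0.077, 0.001], [0.077, -0.997, -0.0], [0.001, 0.0, -1.0]]
ft_force: [-0.3, 1.3, -0.5]
grip_width: 0.0242
gripper_force: 0.0
```

```bash
python3 -c "
from h import *
goal((.4718,.0983),.065,4.5)
d=get_image('side')
R=cv2.resize(d['img'][130:250,170:340,::-1],None,fx=4,fy=4);cv2.imwrite('pics/s3.png',R)
R=.074
for a in range(6,43,6):
  b=np.radians(a);print(a,round(R*(1-np.cos(b))/.3,3),round(R*np.sin(b)/.3,3),round(-a/45,3))
"
```

```text
t 3.65 p [0.4717 0.0981 0.0654] yaw 4.43 tilt [ 0.0013 -0.     -1.    ] F [-0.3  1.3 -0.5] jaw 0.0242 q6 83.2
shift [ 0.    -0.001  0.001] turn -0.002
6 0.001 0.026 -0.133
12 0.005 0.051 -0.267
18 0.012 0.076 -0.4
24 0.021 0.1 -0.533
30 0.033 0.123 -0.667
36 0.047 0.145 -0.8
42 0.063 0.165 -0.933
```

View pics/s3.png

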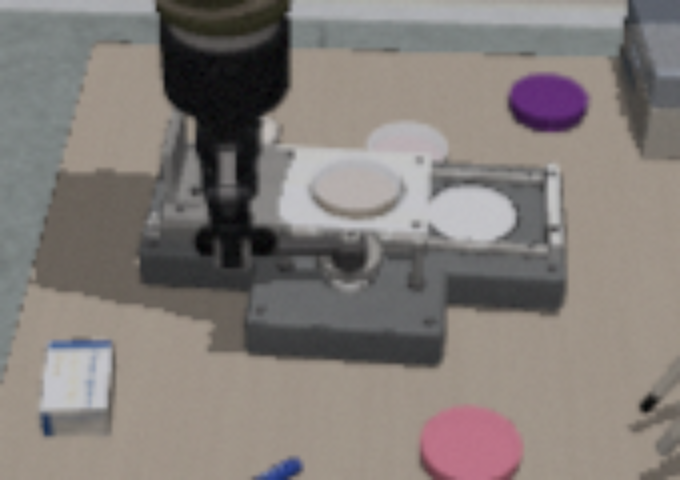

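The fingers straddle the grip at (232,240) with no contact force. I start the opening arc.

Emit:
step_arm(
  targets=[
    [[0.001,0.026,0],[0,0,-0.133]],
    [[0.005,0.051,0],[0,0,-0.267]],
    [[0.012,0.076,0],[0,0,-0.4]],
    [[0.021,0.1,0],[0,0,-0.533]],
    [[0.033,0.123,0],[0,0,-0.667]],
    [[0.047,0.145,0],[0,0,-0.8]],
    [[0.063,0.165,0],[0,0,-0.933]],
    [[0.063,0.165,0],[0,0,-0.933]],
  ],
)

```text
time_s: 4.37
position: [0.4948, 0.0495, 0.0651]
tool_rot: [[0.687, 0.726, 0.001], [0.726, -0.687, -0.0], [0.0, 0.001, -1.0]]
ft_force: [-0.1, -0.1, -0.3]
grip_width: 0.0242
gripper_force: 0.0
```

Emit:
step_arm(
  targets=[
    [[0.001,0.026,0],[0,0,-0.133]],
    [[0.005,0.051,0],[0,0,-0.267]],
    [[0.012,0.076,0],[0,0,-0.4]],
    [[0.021,0.1,0],[0,0,-0.533]],
    [[0.033,0.123,0],[0,0,-0.667]],
    [[0.047,0.145,0],[0,0,-0.8]],
    [[0.063,0.165,0],[0,0,-0.933]],
    [[0.063,0.165,0],[0,0,-0.933]],
  ],
)

```text
time_s: 5.03
position: [0.5436, 0.0297, 0.0648]
tool_rot: [[0.028, 1.0, 0.0], [1.0, -0.028, -0.0], [-0.0, 0.001, -1.0]]
ft_force: [-0.7, 0.1, 0.5]
grip_width: 0.0238
gripper_force: 0.0
```

```bash
python3 -c "
from h import *
a=np.radians(184.5+84);goal(PIV+.074*np.array([np.cos(a),np.sin(a)]),.065,88.5)
"
```

```text
t 5.03 p [0.5436 0.0297 0.0648] yaw 88.42 tilt [ 5.e-04 -3.e-04 -1.e+00] F [-0.7  0.1  0.5] jaw 0.0238 q6 -7.7
shift [ 0.001  0.    -0.001] turn -0.002
```

Emit:
step_arm(
  targets=[
    [[0.001,0.026,0],[0,0,-0.133]],
    [[0.005,0.051,0],[0,0,-0.267]],
    [[0.012,0.076,0],[0,0,-0.4]],
    [[0.021,0.1,0],[0,0,-0.533]],
    [[0.033,0.123,0],[0,0,-0.667]],
    [[0.047,0.145,0],[0,0,-0.8]],
    [[0.063,0.165,0],[0,0,-0.933]],
    [[0.063,0.165,0],[0,0,-0.933]],
  ],
)

```text
time_s: 5.7
position: [0.5932, 0.0479, 0.0648]
tool_rot: [[-0.647, 0.762, 0.0], [0.762, 0.647, -0.0], [-0.0, 0.0, -1.0]]
ft_force: [-0.1, 0.2, -0.2]
grip_width: 0.024
gripper_force: 0.0
```

Emit:
step_arm(
  targets=[
    [[0.001,0.026,0],[0,0,-0.133]],
    [[0.005,0.051,0],[0,0,-0.267]],
    [[0.012,0.076,0],[0,0,-0.4]],
    [[0.021,0.1,0],[0,0,-0.533]],
    [[0.027,0.112,0],[0,0,-0.6]],
    [[0.033,0.123,0],[0,0,-0.667]],
  ],
)

```text
time_s: 6.2
position: [0.6144, 0.0787, 0.0649]
tool_rot: [[-0.94, 0.34, 0.0], [0.34, 0.94, -0.001], [-0.0, -0.0, -1.0]]
ft_force: [1.1, -2.6, -0.5]
grip_width: 0.024
gripper_force: 1.0
```

```bash
python3 -c "
from h import *
a=np.radians(184.5+156);goal(PIV+.074*np.array([np.cos(a),np.sin(a)]),.065,160.5)
d=get_image('top')
R=cv2.resize(d['img'][115:260,170:300,::-1],None,fx=4,fy=4,interpolation=cv2.INTER_CUBIC);cv2.imwrite('pics/t4.png',R)
"
```

```text
t 6.2 p [0.6144 0.0787 0.0649] yaw 160.12 tilt [ 3.e-04 -6.e-04 -1.e+00] F [ 1.1 -2.6 -0.5] jaw 0.024 q6 -73.7
shift [-0.002  0.003 -0.   ] turn -0.008
```

View pics/t4.png

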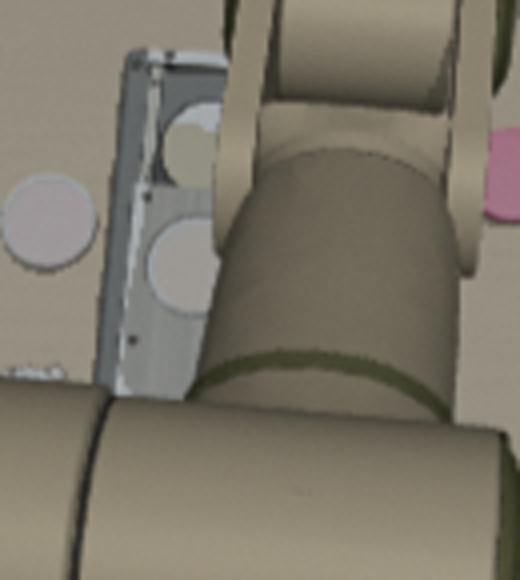

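The arm hides the lever, but the force reading shows the lever in contact. I creep on to the stop.

Emit:
step_arm(
  targets=[
    [[0,0.009,0],[0,0,-0.044]],
    [[0.001,0.017,0],[0,0,-0.089]],
    [[0.001,0.022,0],[0,0,-0.11]],
    [[0.001,0.022,0],[0,0,-0.11]],
  ],
)

```text
time_s: 6.58
position: [0.6163, 0.0851, 0.0649]
tool_rot: [[-0.966, 0.257, 0.0], [0.257, 0.966, -0.0], [-0.0, -0.0, -1.0]]
ft_force: [0.6, -1.0, 0.5]
grip_width: 0.0242
gripper_force: 0.3
```

Emit:
step_arm(
  targets=[
    [[0,0.006,0],[0,0,-0.03]],
    [[0,0.013,0],[0,0,-0.06]],
    [[0,0.013,0],[0,0,-0.06]],
  ],
)

```text
time_s: 6.83
position: [0.6171, 0.0881, 0.0648]
tool_rot: [[-0.978, 0.206, -0.001], [0.206, 0.978, -0.002], [0.001, -0.002, -1.0]]
ft_force: [-2.7, -6.3, 2.1]
grip_width: 0.0241
gripper_force: 2.9
```

```bash
python3 -c "
from h import *
a=np.radians(184.5+156);goal(PIV+.074*np.array([np.cos(a),np.sin(a)]),.065,160.5)
"
```

```text
t 6.83 p [0.6171 0.0881 0.0648] yaw 168.08 tilt [-0.0014 -0.0018 -1.    ] F [-2.7 -6.3  2.1] jaw 0.0241 q6 -80.7
shift [-0.    -0.03  -0.001] turn 0.169
```

The force rises to 6–7 N at the expected stop angle (about 166°), so the lever is on its open stop. I back off to centre, open the jaw and lift.

Emit:
step_arm(
  targets=[
    [[0,0.003,0],[0,0,0]],
    [[0,0.003,0],[0,0,0]],
    [[0,-0.01,0],[0,0,0.07]],
    [[0,-0.01,0],[0,0,0.07]],
    [[0,-0.01,0],[0,0,0.07]],
  ],
)

```text
time_s: 7.25
position: [0.6169, 0.0861, 0.0648]
tool_rot: [[-0.966, 0.26, 0.0], [0.26, 0.966, 0.0], [0.0, 0.0, -1.0]]
ft_force: [-0.2, 0.2, -0.5]
grip_width: 0.0239
gripper_force: 0.0
```

Emit:
step_arm(
  targets=[
    [[0,0,0],[0,0,0]],
    [[0,0,0],[0,0,0]],
    [[0,0,0],[0,0,0]],
    [[0,0,-0.05],[0,0,0]],
    [[0,0,-0.12],[0,0,0]],
    [[0,0,-0.22],[0,0,0]],
    [[0,0,-0.33],[0,0,0]],
    [[0,0,-0.33],[0,0,0]],
  ],
  jaw=38,
)

```text
time_s: 7.92
position: [0.6193, 0.0861, 0.1705]
tool_rot: [[-0.966, 0.26, 0.011], [0.26, 0.966, -0.0], [-0.011, 0.002, -1.0]]
ft_force: [0.5, 0.2, 1.1]
grip_width: 0.0382
gripper_force: 0.0
```

```bash
python3 -c "
from h import *
goal((.385,.190),.165,177.4)
"
```

```text
t 7.92 p [0.6193 0.0861 0.1705] yaw 164.93 tilt [ 1.110e-02 -4.000e-04 -9.999e-01] F [0.5 0.2 1.1] jaw 0.0382 q6 -77.9
shift [0.844 0.132 0.009] turn -0.277
```

Emit:
step_arm(
  targets=[
    [[0.1,0.015,0],[0,0,-0.06]],
    [[0.2,0.03,0],[0,0,-0.12]],
    [[0.3,0.045,0],[0,0,-0.18]],
    [[0.4,0.06,0],[0,0,-0.24]],
    [[0.5,0.08,0],[0,0,-0.277]],
    [[0.6,0.095,0],[0,0,-0.277]],
    [[0.7,0.11,0],[0,0,-0.277]],
    [[0.8,0.125,0],[0,0,-0.277]],
    [[0.844,0.132,0],[0,0,-0.277]],
    [[0.844,0.132,0],[0,0,-0.277]],
  ],
  jaw=0,
)

```text
time_s: 8.75
position: [0.3807, 0.191, 0.1641]
tool_rot: [[-0.999, 0.044, -0.0], [0.044, 0.999, 0.0], [0.0, 0.0, -1.0]]
ft_force: [0.6, -0.9, -0.1]
grip_width: -0.0
gripper_force: 0.0
```

```bash
python3 -c "
from h import *
goal((.385,.190),.070,177.4)
d=get_image('top')
R=cv2.resize(d['img'][115:260,170:300,::-1],None,fx=4,fy=4,interpolation=cv2.INTER_CUBIC);cv2.imwrite('pics/t5.png',R)
"
```

```text
t 8.75 p [0.3807 0.191  0.1641] yaw 177.5 tilt [-3.e-04  1.e-04 -1.e+00] F [ 0.6 -0.9 -0.1] jaw -0.0 q6 -76.9
shift [-0.014 -0.003  0.314] turn 0.002
```

View pics/t5.png

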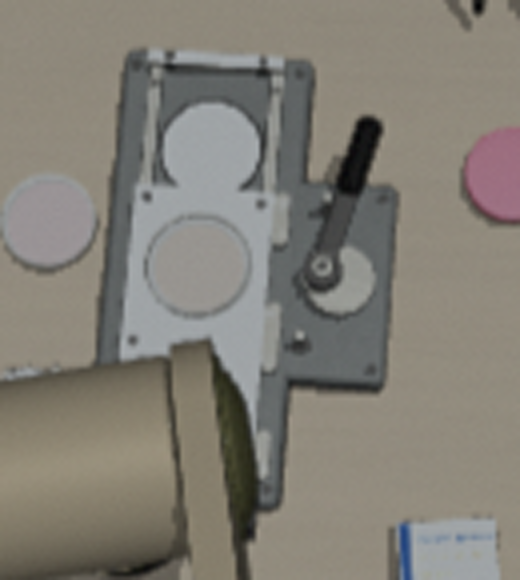

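The lever points forward and right (grip at (361,158), pivot at (321,268), about 15° to the box axis). The cam's low side faces the carriage. I now descend behind the push plate.

Emit:
step_arm(
  targets=[
    [[0,0,0.1],[0,0,0]],
    [[0,0,0.2],[0,0,0]],
    [[0,0,0.27],[0,0,0]],
    [[0,0,0.31],[0,0,0]],
    [[0,0,0.31],[0,0,0]],
  ],
)

```text
time_s: 9.22
position: [0.3833, 0.1894, 0.0686]
tool_rot: [[-0.999, 0.047, -0.004], [0.047, 0.999, -0.001], [0.004, -0.001, -1.0]]
ft_force: [-0.4, 0.3, -0.3]
grip_width: -0.0001
gripper_force: 0.0
```

Emit:
step_arm(
  targets=[
    [[-0.02,0,0],[0,0,0]],
    [[-0.04,0,0],[0,0,0]],
    [[-0.06,0,0],[0,0,0]],
    [[-0.08,0,0],[0,0,0]],
    [[-0.1,0,0],[0,0,0]],
    [[-0.12,0,0],[0,0,0]],
    [[-0.14,0,0],[0,0,0]],
    [[-0.16,0,0],[0,0,0]],
  ],
)

```text
time_s: 9.88
position: [0.4311, 0.1878, 0.0709]
tool_rot: [[-0.999, 0.046, -0.0], [0.046, 0.999, -0.0], [0.0, -0.0, -1.0]]
ft_force: [-2.9, -0.2, 2.4]
grip_width: -0.0002
gripper_force: 1.7
```

```bash
python3 -c "
from h import *
goal((.489,.1850),.070,177.4)
"
```

```text
t 9.88 p [0.4311 0.1878 0.0709] yaw 177.36 tilt [-5.e-04 -1.e-04 -1.e+00] F [-2.9 -0.2  2.4] jaw -0.0002 q6 -78.3
shift [-0.193 -0.001  0.003] turn -0.001
```

Contact at about 3 N, which matches sliding friction, so the carriage is moving. About 58 mm remains; I slow down near the end.

Emit:
step_arm(
  targets=[
    [[-0.02,0,0],[0,0,0]],
    [[-0.04,0,0],[0,0,0]],
    [[-0.06,0,0],[0,0,0]],
    [[-0.08,0,0],[0,0,0]],
    [[-0.1,0,0],[0,0,0]],
    [[-0.12,0,0],[0,0,0]],
    [[-0.14,0,0],[0,0,0]],
    [[-0.16,0,0],[0,0,0]],
    [[-0.17,0,0],[0,0,0]],
    [[-0.17,0,0],[0,0,0]],
  ],
)

```text
time_s: 10.72
position: [0.4828, 0.1855, 0.0708]
tool_rot: [[-0.999, 0.046, 0.001], [0.046, 0.999, 0.0], [-0.001, 0.0, -1.0]]
ft_force: [-0.2, 0.1, -0.1]
grip_width: -0.0001
gripper_force: 0.0
```

Emit:
step_arm(
  targets=[
    [[-0.004,0,0],[0,0,0]],
    [[-0.008,0,0],[0,0,0]],
    [[-0.012,0,0],[0,0,0]],
    [[-0.012,0,0],[0,0,0]],
  ],
)

```text
time_s: 11.05
position: [0.4852, 0.1853, 0.0708]
tool_rot: [[-0.999, 0.046, -0.0], [0.046, 0.999, -0.0], [0.0, -0.0, -1.0]]
ft_force: [-0.9, -0.2, 1.1]
grip_width: -0.0001
gripper_force: 0.8
```

Emit:
step_arm(
  targets=[
    [[-0.004,0,0],[0,0,0]],
    [[-0.008,0,0],[0,0,0]],
    [[-0.012,0,0],[0,0,0]],
    [[-0.012,0,0],[0,0,0]],
  ],
)

```text
time_s: 11.38
position: [0.4891, 0.1851, 0.0708]
tool_rot: [[-0.999, 0.046, 0.0], [0.046, 0.999, -0.0], [-0.0, -0.0, -1.0]]
ft_force: [-1.1, 0.2, -0.9]
grip_width: -0.0001
gripper_force: 0.7
```

Emit:
step_arm(
  targets=[
    [[-0.004,0,0],[0,0,0]],
    [[-0.008,0,0],[0,0,0]],
    [[-0.008,0,0],[0,0,0]],
  ],
)

```text
time_s: 11.63
position: [0.4894, 0.1851, 0.0707]
tool_rot: [[-0.999, 0.046, -0.005], [0.046, 0.999, -0.0], [0.005, -0.0, -1.0]]
ft_force: [-10.5, 0.0, 6.6]
grip_width: 0.0004
gripper_force: 5.3
```

The carriage is on the end stop: position held at x = 0.489 while the force rose to 10 N. I back off, lift and look.

Emit:
step_arm(
  targets=[
    [[0.02,0,0],[0,0,0]],
    [[0.06,0,0],[0,0,0]],
    [[0.1,0,0],[0,0,0]],
    [[0.12,0,-0.05],[0,0,0]],
    [[0.12,0,-0.15],[0,0,0]],
    [[0.12,0,-0.25],[0,0,0]],
    [[0.12,0,-0.35],[0,0,0]],
    [[0.12,0,-0.37],[0,0,0]],
  ],
  jaw=38,
)

```text
time_s: 12.3
position: [0.4575, 0.1871, 0.1866]
tool_rot: [[-0.999, 0.046, 0.01], [0.046, 0.999, 0.001], [-0.01, 0.002, -1.0]]
ft_force: [0.0, -0.6, 0.0]
grip_width: 0.0377
gripper_force: 0.0
```

Run:
```python
from h import *
d=get_image('top');p=cloud(d);img=d["img"].astype(int)
t=np.load("/tmp/t.npy");c,s=np.cos(t[2]),np.sin(t[2]);dx=p[...,:2]-t[:2]
L=np.stack([c*dx[...,0]+s*dx[...,1],-s*dx[...,0]+c*dx[...,1],p[...,2]],-1)
g=(L[...,2]>.074)&(L[...,2]<.09)&(img.max(-1)<70)&(L[...,0]>.03)&(L[...,0]<.12)&(L[...,1]<-.06)&(L[...,1]>-.14)
G=L[g];print("grip",len(G),G.mean(0),np.degrees(np.arctan2(G[:,1].mean()+.0783,G[:,0].mean()+.0005)))
m=(img.max(-1)<70)
gp=p[g].mean(0);print("grip world",gp)
a=np.arctan2(*(gp[:2]-PIV)[::-1]);print("dir",np.degrees(a))
xy=PIV+.074*np.array([np.cos(a),np.sin(a)]);print(xy);goal(xy,.065,np.degrees(a)+180)
R=cv2.resize(d['img'][115:260,170:300,::-1],None,fx=4,fy=4,interpolation=cv2.INTER_CUBIC);cv2.imwrite('pics/t6.png',R)
```

```text
grip 121 [ 0.06980813 -0.09621399  0.07907305] -14.294390622525194
grip world [0.61528432 0.08325924 0.07907305]
dir -16.65055202800428
[0.61649719 0.0828965 ]
t 12.35 p [0.4572 0.187  0.1854] yaw 177.36 tilt [ 0.0084  0.0012 -1.    ] F [0.8 0.  1. ] jaw 0.0381 q6 -78.9
shift [-0.543 -0.323  0.406] turn 0.311
```

View pics/t6.png

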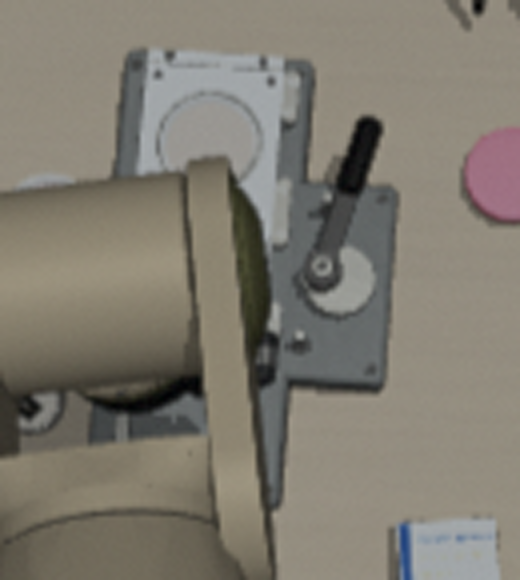

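The carriage front is at the end stop (y≈60 in the crop), with the dish over the window at (210,140). The lever is at about 166°. I return to the grip and lock.

Emit:
step_arm(
  targets=[
    [[-0.1,-0.06,0],[0,0,0.1]],
    [[-0.2,-0.12,0],[0,0,0.2]],
    [[-0.3,-0.18,0],[0,0,0.3]],
    [[-0.4,-0.24,0],[0,0,0.31]],
    [[-0.48,-0.29,0],[0,0,0.31]],
    [[-0.54,-0.32,0],[0,0,0.31]],
    [[-0.54,-0.32,0],[0,0,0.31]],
    [[-0.54,-0.32,0],[0,0,0.31]],
  ],
)

```text
time_s: 13.02
position: [0.6129, 0.0829, 0.1801]
tool_rot: [[-0.958, 0.287, -0.002], [0.287, 0.958, 0.0], [0.002, -0.0, -1.0]]
ft_force: [-0.1, -0.4, 0.2]
grip_width: 0.0379
gripper_force: 0.0
```

```bash
python3 -c "
from h import *
goal((.6165,.0829),.065,163.4)"
```

```text
t 13.02 p [0.6129 0.0829 0.1801] yaw 163.35 tilt [-1.8e-03  2.0e-04 -1.0e+00] F [-0.1 -0.4  0.2] jaw 0.0379 q6 -76.6
shift [-0.012  0.004  0.384] turn -0.001
```

Emit:
step_arm(
  targets=[
    [[-0.01,0.004,0.1],[0,0,0]],
    [[-0.01,0.004,0.2],[0,0,0]],
    [[-0.01,0.004,0.28],[0,0,0]],
    [[-0.01,0.004,0.34],[0,0,0]],
    [[-0.01,0.004,0.384],[0,0,0]],
    [[-0.01,0.004,0.384],[0,0,0]],
    [[-0.01,0.004,0.384],[0,0,0]],
  ],
)

```text
time_s: 13.6
position: [0.6151, 0.0844, 0.0664]
tool_rot: [[-0.959, 0.285, -0.001], [0.285, 0.959, 0.0], [0.001, -0.0, -1.0]]
ft_force: [1.4, 0.4, -0.9]
grip_width: 0.0378
gripper_force: 0.0
```

Emit:
step_arm(
  targets=[
    [[0,0,0],[0,0,0]],
    [[0,0,0],[0,0,0]],
    [[0,0,0],[0,0,0]],
    [[0,0,0],[0,0,0]],
  ],
  jaw=24,
)

```text
time_s: 13.93
position: [0.6162, 0.0837, 0.0674]
tool_rot: [[-0.958, 0.285, 0.001], [0.285, 0.958, -0.0], [-0.001, 0.0, -1.0]]
ft_force: [-0.3, 0.4, 0.2]
grip_width: 0.0242
gripper_force: 0.0
```

```bash
python3 -c "
from h import *
goal((.6165,.0829),.065,163.4)"
```

```text
t 13.93 p [0.6162 0.0837 0.0674] yaw 163.42 tilt [ 1.3e-03 -1.0e-04 -1.0e+00] F [-0.3  0.4  0.2] jaw 0.0242 q6 -76.6
shift [-0.002 -0.002  0.008] turn 0.0
```

Emit:
step_arm(
  targets=[
    [[0.001,-0.026,0],[0,0,0.133]],
    [[0.005,-0.051,0],[0,0,0.267]],
    [[0.012,-0.076,0],[0,0,0.4]],
    [[0.021,-0.1,0],[0,0,0.533]],
    [[0.033,-0.123,0],[0,0,0.667]],
    [[0.047,-0.145,0],[0,0,0.8]],
    [[0.063,-0.165,0],[0,0,0.933]],
    [[0.063,-0.165,0],[0,0,0.933]],
  ],
)

```text
time_s: 14.6
position: [0.5832, 0.0412, 0.0671]
tool_rot: [[-0.518, 0.856, 0.0], [0.856, 0.518, -0.0], [-0.0, 0.0, -1.0]]
ft_force: [0.1, 0.3, 0.7]
grip_width: 0.0239
gripper_force: 0.0
```

Emit:
step_arm(
  targets=[
    [[0.001,-0.026,0],[0,0,0.133]],
    [[0.005,-0.051,0],[0,0,0.267]],
    [[0.012,-0.076,0],[0,0,0.4]],
    [[0.021,-0.1,0],[0,0,0.533]],
    [[0.033,-0.123,0],[0,0,0.667]],
    [[0.047,-0.145,0],[0,0,0.8]],
    [[0.063,-0.165,0],[0,0,0.933]],
    [[0.063,-0.165,0],[0,0,0.933]],
  ],
)

```text
time_s: 15.27
position: [0.5312, 0.0322, 0.067]
tool_rot: [[0.184, 0.983, 0.0], [0.983, -0.184, -0.0], [-0.0, 0.0, -1.0]]
ft_force: [-0.0, 0.5, 0.7]
grip_width: 0.0239
gripper_force: 0.0
```

Emit:
step_arm(
  targets=[
    [[0.001,-0.026,0],[0,0,0.133]],
    [[0.005,-0.051,0],[0,0,0.267]],
    [[0.012,-0.076,0],[0,0,0.4]],
    [[0.021,-0.1,0],[0,0,0.533]],
    [[0.033,-0.123,0],[0,0,0.667]],
    [[0.047,-0.145,0],[0,0,0.8]],
    [[0.063,-0.165,0],[0,0,0.933]],
    [[0.063,-0.165,0],[0,0,0.933]],
  ],
)

```text
time_s: 15.93
position: [0.4865, 0.0602, 0.0669]
tool_rot: [[0.792, 0.61, 0.0], [0.61, -0.792, -0.0], [0.0, 0.0, -1.0]]
ft_force: [0.1, 0.1, 0.6]
grip_width: 0.0239
gripper_force: 0.0
```

```bash
python3 -c "
from h import *
a=np.radians(163.4+180-126);goal(PIV+.074*np.array([np.cos(a),np.sin(a)]),.067,37.4)"
```

```text
t 15.93 p [0.4865 0.0602 0.0669] yaw 37.59 tilt [ 4.e-04 -1.e-04 -1.e+00] F [0.1 0.1 0.6] jaw 0.0239 q6 45.6
shift [-0.001  0.004 -0.   ] turn 0.004
```

Emit:
step_arm(
  targets=[
    [[0.001,-0.026,0],[0,0,0.133]],
    [[0.005,-0.051,0],[0,0,0.267]],
    [[0.012,-0.076,0],[0,0,0.4]],
    [[0.021,-0.1,0],[0,0,0.533]],
    [[0.033,-0.123,0],[0,0,0.667]],
    [[0.047,-0.145,0],[0,0,0.8]],
    [[0.047,-0.145,0],[0,0,0.8]],
  ],
)

```text
time_s: 16.52
position: [0.4716, 0.1033, 0.0668]
tool_rot: [[1.0, 0.029, 0.0], [0.029, -1.0, -0.0], [0.0, 0.0, -1.0]]
ft_force: [0.2, -0.9, 0.1]
grip_width: 0.0237
gripper_force: 0.0
```

Emit:
step_arm(
  targets=[
    [[0,-0.009,0],[0,0,0.044]],
    [[0.001,-0.017,0],[0,0,0.089]],
    [[0.001,-0.022,0],[0,0,0.11]],
    [[0.001,-0.022,0],[0,0,0.11]],
  ],
)

```text
time_s: 16.85
position: [0.4718, 0.1091, 0.0667]
tool_rot: [[0.998, -0.056, 0.0], [-0.056, -0.998, -0.0], [0.0, 0.0, -1.0]]
ft_force: [0.6, -0.2, 0.6]
grip_width: 0.0239
gripper_force: 0.3
```

Emit:
step_arm(
  targets=[
    [[0,-0.006,0],[0,0,0.03]],
    [[0,-0.009,0],[0,0,0.04]],
    [[0,-0.009,0],[0,0,0.04]],
  ],
)

```text
time_s: 17.1
position: [0.4718, 0.1119, 0.0667]
tool_rot: [[0.996, -0.089, 0.001], [-0.089, -0.996, -0.0], [0.001, 0.0, -1.0]]
ft_force: [0.6, -1.2, -0.3]
grip_width: 0.0238
gripper_force: 0.5
```

```bash
python3 -c "
from h import *
a=np.radians(180-2.6);goal(PIV+.074*np.array([np.cos(a),np.sin(a)]),.067,-2.6)"
```

```text
t 17.1 p [0.4718 0.1119 0.0667] yaw -5.13 tilt [ 5.e-04 -1.e-04 -1.e+00] F [ 0.6 -1.2 -0.3] jaw 0.0238 q6 94.5
shift [ 0.001  0.015 -0.001] turn -0.056
```

Not at the stop yet (force about 1 N). I creep on.

Emit:
step_arm(
  targets=[
    [[0,-0.003,0],[0,0,0]],
    [[0,-0.005,0],[0,0,0]],
    [[0,-0.005,0],[0,0,0]],
  ],
)

```text
time_s: 17.35
position: [0.4718, 0.1126, 0.0667]
tool_rot: [[0.996, -0.09, 0.0], [-0.09, -0.996, -0.002], [0.0, 0.002, -1.0]]
ft_force: [0.4, -7.4, -0.3]
grip_width: 0.024
gripper_force: 3.7
```

Emit:
step_arm(
  targets=[
    [[0,-0.003,0],[0,0,0]],
    [[0,-0.005,0],[0,0,0]],
    [[0,-0.005,0],[0,0,0]],
  ],
)

```text
time_s: 17.6
position: [0.4718, 0.113, 0.0666]
tool_rot: [[0.996, -0.09, -0.0], [-0.09, -0.996, -0.004], [-0.0, 0.004, -1.0]]
ft_force: [-0.1, -15.6, 0.8]
grip_width: 0.0239
gripper_force: 7.6
```

On the lock stop: 15 N, with the lever centre at the expected angle. I centre, open and lift away.

Emit:
step_arm(
  targets=[
    [[0,0.012,0],[0,0,-0.05]],
    [[0,0.018,0],[0,0,-0.05]],
    [[0,0.018,0],[0,0,-0.05]],
    [[0,0.018,0],[0,0,-0.05]],
  ],
)

```text
time_s: 17.93
position: [0.4711, 0.1098, 0.0666]
tool_rot: [[0.999, -0.054, -0.0], [-0.054, -0.999, 0.0], [-0.0, -0.0, -1.0]]
ft_force: [-0.2, 0.0, 0.5]
grip_width: 0.0241
gripper_force: 0.0
```

Emit:
step_arm(
  targets=[
    [[0,0,0],[0,0,0]],
    [[0,0,0],[0,0,0]],
    [[0,0,0],[0,0,0]],
    [[0,0,-0.05],[0,0,0]],
    [[0,0,-0.12],[0,0,0]],
    [[0,0,-0.24],[0,0,0]],
    [[0,0,-0.36],[0,0,0]],
    [[0,0,-0.48],[0,0,0]],
    [[0,0,-0.5],[0,0,0]],
  ],
  jaw=38,
)

```text
time_s: 18.68
position: [0.473, 0.1098, 0.2223]
tool_rot: [[0.999, -0.053, 0.01], [-0.053, -0.999, -0.0], [0.01, -0.0, -1.0]]
ft_force: [-0.1, -1.4, 0.1]
grip_width: 0.0377
gripper_force: 0.0
```

Emit:
step_arm(
  targets=[
    [[-0.12,-0.1,0],[0,0,0]],
    [[-0.2,-0.22,0],[0,0,0]],
    [[-0.25,-0.35,0],[0,0,0]],
    [[-0.3,-0.48,0],[0,0,0]],
    [[-0.35,-0.61,0],[0,0,0]],
    [[-0.4,-0.74,0],[0,0,0]],
    [[-0.45,-0.86,0],[0,0,0]],
    [[-0.5,-0.95,0],[0,0,0]],
    [[-0.5,-0.95,0],[0,0,0]],
    [[-0.5,-0.95,0],[0,0,0]],
  ],
)

```text
time_s: 19.52
position: [0.3354, 0.4034, 0.2159]
tool_rot: [[0.999, -0.05, -0.001], [-0.05, -0.999, -0.001], [-0.001, 0.001, -1.0]]
ft_force: [-0.1, -0.6, -0.5]
grip_width: 0.0379
gripper_force: 0.0
```

Run:
```python
from h import *
s=env.observe();print(s["time_s"],s["position"])
d=get_image('top');p=cloud(d);img=d["img"].astype(int)
t=np.load("/tmp/t.npy");c,s=np.cos(t[2]),np.sin(t[2]);dx=p[...,:2]-t[:2]
L=np.stack([c*dx[...,0]+s*dx[...,1],-s*dx[...,0]+c*dx[...,1],p[...,2]],-1)
g=(L[...,2]>.074)&(L[...,2]<.09)&(img.max(-1)<70)&(L[...,0]<-.045)&(L[...,0]>-.11)&(L[...,1]<-.05)&(L[...,1]>-.12)
print("grip",g.sum(),L[g].mean(0))
pl=(L[...,2]>.088)&(L[...,2]<.105)&(abs(L[...,0])<.15)&(abs(L[...,1])<.05);print("plate",pl.sum(),L[pl].mean(0))
cv2.imwrite('pics/t7.png',cv2.resize(d['img'][110:270,150:360,::-1],None,fx=3.5,fy=3.5,interpolation=cv2.INTER_CUBIC))
```

```text
19.5167 [0.33544308 0.40336033 0.21594284]
grip 137 [-0.07449954 -0.07839218  0.07906101]
plate 104 [-0.04779446 -0.00049113  0.09573693]
```

View pics/t7.png

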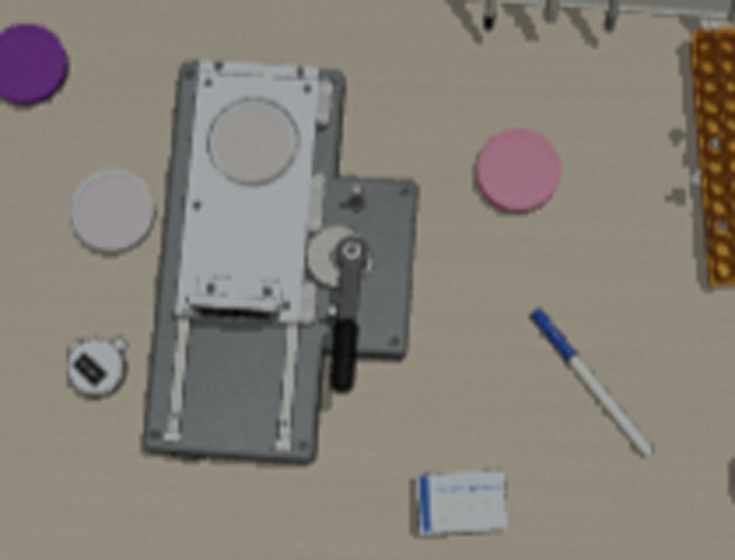

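The final view shows the carriage at the end stop: the plate moved 79.8 mm and the dish sits in its recess at (253,141). The lever points straight back (grip at (343,355), cam angle about 0). The bystanders are in place and the arm is clear.

```bash
python3 -c "
from h import *
print(close_job())"
```

```text
the job is handed in; nothing more can be done
None
```

The job is handed in at about 20 s: the lever was swung fully open, the carriage pushed to the end stop (79.8 mm measured), and the lever locked back on its stop, with the dish still in its recess and the items beside the box left in place.

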